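# Find the high spot of a bent cart-wheel rim with a dial gauge

## Task

This plant-cart wheel is bent and has to be trued. Slide the gauge carriage in until the dial-gauge plunger bears on the upper rim, pressed in about 4 mm; then crank the wheel round to find where the rim stands out farthest (it has more than one high place) and leave that highest spot right under the plunger, the gauge still bearing on it, hands off. Go gently: never drive the plunger to its stop, do not knock or push the dial gauge itself, and leave the things lying around alone.

Things in the scene. Friction and masses are not known exactly. Their poses are not given: they have to be found in the camera images.
- stand: grey wheel-truing stand, fixed to the bench: bed 96 mm wide, 420 mm long, 22 mm high. Origin on the bench, under the spindle axis; its z is up and its +y points from the spindle along the bed to the gauge carriage. The two guide rods of the carriage run along this y
- spindle_axis (a point): point on the vertical spindle axis, 112 mm above the bench, the height of the wheel's upper rim edge and of the gauge plunger. The blue pressed-steel wheel (tyre off) lies flat, clamped on the spindle at an unknown angle, and turns with it; its upper rim edge (104 to 118 mm above the bench) has a radius of 100 mm where it is not bent
- spindle (a joint): angle of spindle, crank and wheel, rad, positive anticlockwise from above, turns without limit either way; 0 = crank pointing along the stand's -y. Stiff: needs about 0.3 N m (5 to 6 N at the handle) and stays where it is left
- handle_grip (a point): grip point of the crank handle: upright black cylinder, 24 mm diameter, 50 mm tall, 57 mm from the spindle axis, this point 30 mm above its foot, 20 mm below its top and 174 mm above the bench. The handle revolves freely on its pin, so a hand can hold it and carry it round a full circle without turning itself
- crank_handle: the same revolving handle; origin at the centre of its foot, z up
- column_grip (a point): on the axis of the carriage's upright steel column, 16 mm diameter, this point 174 mm above the bench, 13 mm below the column's top; grip it here. It stands 95 mm behind the free plunger tip and 44 mm behind the centre of the dial case (58 mm diameter, top 123 mm above the bench)
- carriage (a joint): travel of the gauge carriage towards the spindle, m, 0 to 0.060 (0 = fully back, column 240 mm from the spindle axis). Stiff slide: takes about 11 N to move and stays where it is left. The free plunger tip meets the plain 100 mm rim at about 0.045
- gauge: the dial gauge on the column: steel case with white dial facing up, origin at the centre of the case 112 mm above the bench, plunger pointing along the stand's -y to the spindle. The red needle points along the stand's -y when the plunger is free and turns clockwise, one black mark (0.5 rad) for each 1 mm pressed in
- plunger (a joint): how far the gauge plunger is pressed in, m, 0 = free, 0.012 = its stop. Spring: 1 N at first touch, rising 0.5 N per mm
- gauge_tip (a point): front point of the plunger's brass ball tip (8 mm ball), which rides on the wheel's upper rim edge. The rim is bent outwards in two places: one bulge stands out about 2 mm, the highest about 4 mm. Each tapers away over 15 to 20 degrees either side of its top (10 degrees off its top the big one is 1.2 mm lower)
- spanner: loose steel spanner 170 mm long lying on the bench, bystander, origin under its middle
- glazed_pot: loose yellow glazed pot, 92 mm wide, 85 mm tall, bystander, origin under its foot
- succulent_pot: loose terracotta pot with a succulent, 84 mm wide, about 100 mm tall, bystander, origin under its foot
- bearing: loose steel bearing ring 52 mm wide, 15 mm high, lying on the bench, bystander, origin under its centre

How it is judged:
By the outcome, as a careful person would: the job done as asked, in the order asked, and still so for the second after the job is handed in, with the robot touching nothing.
It also fails if it takes over 72 s, if anything falls off the work surface, if the arm or the gripper's body presses on something with over 40 N, if the wrist force passes 120 N, or if a joint passes its speed limit or range.

## Robot

A 6-joint arm with a two-finger parallel gripper is mounted at the origin on the work surface. World frame = base frame: x ahead of the robot, y to its left, z up, the work surface at z = 0. Lengths are in mm, angles in degrees, forces in N, time in s.
With the tool pointing down it reaches from about 350 to 850 mm from the base axis. Payload 8.1 kg.
Tool frame: the origin (TCP) lies at the centre of the arm's flange, where the gripper is bolted on; the fingertips stand 186 mm ahead of it and the grasp point (between the pads) lies 167 mm ahead of it; z points along the fingers, y is the direction in which the jaws open and shut (so a half turn about z gives the same grasp; the last joint's range is limited). The gripper opens to 93 mm and grips with 3 to 60 N. Pads are 15 mm wide; open, the fingers measure 128 mm over their backs; the gripper's body (75 mm by 188 mm) begins 65 mm behind the grasp point.
Start: joints at [60.31, 7.471, 85.268, -0, 87.261, -4.893], TCP at [251.629, 544.692, 404.735] pointing down, gripper open.
Joint ranges: [-169.43, 169.43], [-51.17, 129.36], [1.28, 143.12], [-76.62, 256.62], [0, 156.53], [-152.29, 152.29]. Speed limits (degrees/s): [136.94, 136.94, 159.86, 180, 180, 180].

## Interface

Orientations are given as a 3x3 rotation matrix whose columns are the frame's x, y, z axes.
In Python, from bench import arm, vision gives the robot as it stands.
- The arm moves only by the shell command python3 -m crank 'ROWS'. ROWS is JSON, one flat list of numbers, 5 for each row, row after row: the shift along the world's x, y, z in units of 30 mm (1.0 is 30 mm), then the turn about the world's z in units of 5 degrees (1.0 is 5 degrees), then the opening, from -1 (shut) to 1 (fully open). A call has 1 to 12 rows; each row shifts and turns the commanded pose from where the row before left it; what a row does not reach is not made up. A row lasts 1/10 s, in which the tool goes at most 50 mm and 8.59 degrees, less where a joint would pass 70% of its speed; a pose out of reach is approached as far as the arm can. A call is refused whole if a number of a shift passes 1 or a number of a turn 1, either way. A call with a gripper value outside its range is refused whole. The fingers move at their own pace and stop on an object; the grip force is fixed at half the most. Time passes only in rows, so rows that do not move let the fingers close. It gives the time, the measured TCP pose, the force and the opening at its end, in the units of the state.
- arm.read_state(): the state, without advancing time (a new reading comes with each control period).
- vision.capture(name): name is "scene" or "top"; returns (picture, depth): 400x640x3 uint8, red, green, blue; 400x640 float32, mm along the optical axis (not along the pixel's ray), 0 where there is no reading.
- vision.get_calibration(name): a dict with "fov_y" (degrees; the focal length in pixels is half the picture's height over the tangent of half this angle, whatever the lens; pixels are square), "cx", "cy" (the principal point, pixels), "R" (3x3) and "t" (3): a world point X has camera coordinates R X + t. Camera axes: x right, y down, z forward; pixel columns grow to the right and rows downward; lengths in mm; the calibration is good to about 2 mm. A picture is of the moment at which its call begins. get_calibration takes no time and is no camera call.
- arm.close_job(): hands the job in, once; it reports no verdict.
The state is a dict: "time": time; "joint_positions": joint angles; "qd": joint speeds; "effort": joint torques, N m; "tcp_pos": TCP position; "tcp_rot": TCP orientation; "ft_force": force on the tool from outside, world axes, zero at the start; "moment": the same for the moment, N m; "gripper_width": finger opening in mm.
Only numpy, scipy, OpenCV 4.12 (cv2) and the standard library are available. Lean on these libraries where they do the work, as an engineer would, in place of code of your own. Each camera call takes 0.05 s, during which the arm holds its last target.

## Working session

There is one attempt and no reset: what is moved stays moved. The work goes in short steps, Python scripts to look and compute and a shell command to move; the robot and the scene stay as the last step left them, time stands still between calls to the robot, and variables do not carry over. Pictures are saved under pics/ and viewed, and the job is handed in when it is done.

```bash
ls; mkdir -p pics; python3 - <<'E'
from bench import arm, vision
import cv2
s=arm.read_state(); print(s)
for n in("scene","top"):
    p,d=vision.capture(n); cv2.imwrite(f"pics/{n}0.png",p[:,:,::-1])
    import numpy as np; np.save(f"pics/{n}0d.npy",d); print(n,vision.get_calibration(n))
E
```

```text
pics
{'time': 0.0, 'joint_positions': array([ 6.03092902e+01,  7.51397794e+00,  8.53278828e+01, -1.12138792e-03,
        8.72611484e+01, -4.89135779e+00]), 'qd': array([-0.07954862,  0.02844875,  0.03052321,  0.04793812, -0.06857436,
       -0.01630639]), 'effort': array([-7.38884955e-04, -5.59816039e+01, -4.91774225e+01,  7.68667180e-02,
        3.49094742e-02, -1.23936193e-04]), 'tcp_pos': array([251.52108045, 544.49000061, 403.71230926]), 'tcp_rot': array([[-9.07782563e-01,  4.19440168e-01, -8.73522809e-04],
       [ 4.19441057e-01,  9.07781213e-01, -1.57149436e-03],
       [ 1.33819735e-04, -1.79296651e-03, -9.99998384e-01]]), 'ft_force': array([-0.12398228,  1.21150896, -0.84330672]), 'moment': array([-0.05768854, -0.00832959,  0.02175692]), 'gripper_width': 93.05650107341106}
scene {'fov_y': 44.49541572273379, 'cx': 319.3543232367345, 'cy': 195.64503778025374, 'R': array([[-0.81881799,  0.57399693,  0.00803937],
       [ 0.47333615,  0.68301459, -0.55627687],
       [-0.32479223, -0.45168418, -0.83095813]]), 't': array([ 521.39891655, -131.69321403, 1388.27972859])}
top {'fov_y': 56.61425135965377, 'cx': 317.0348088616471, 'cy': 201.79892886326752, 'R': array([[-0.02400802, -0.99966401,  0.0097716 ],
       [-0.99131644,  0.02254119, -0.12955156],
       [ 0.12928777, -0.01279702, -0.99152454]]), 't': array([-99.28756042, 586.8524486 , 786.10776781])}
```

View pics/scene0.png

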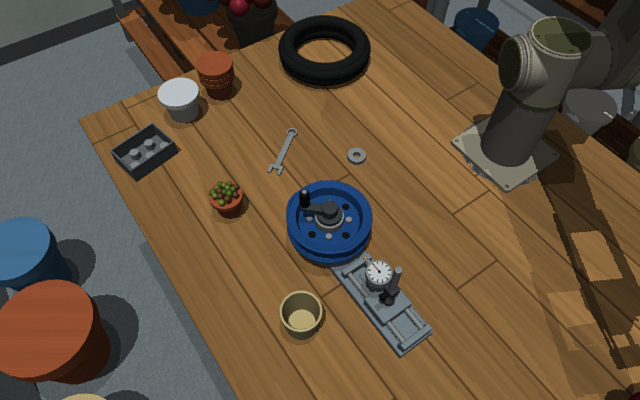

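View pics/top0.png

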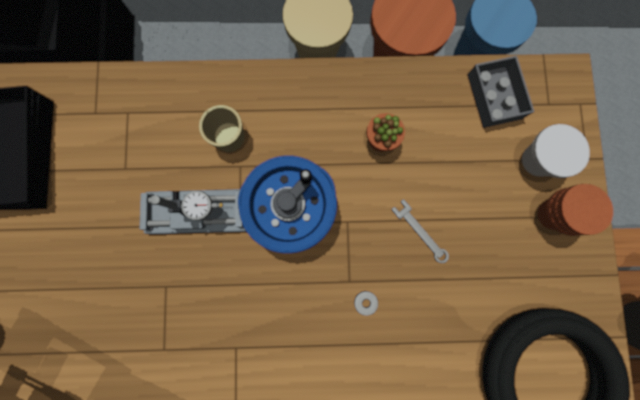

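```bash
cat > h.py <<'E'
import numpy as np, cv2
from bench import arm, vision
def cal(n):
    c=vision.get_calibration(n); f=200/np.tan(np.radians(c["fov_y"]/2)); return f,c["cx"],c["cy"],np.array(c["R"]),np.array(c["t"])
def pix2w(n,u,v,z=None,depth=None):
    f,cx,cy,R,t=cal(n); r=np.array([(u-cx)/f,(v-cy)/f,1.]); C=-R.T@t
    if z is not None:
        d=R.T@r; return C+d*(z-C[2])/d[2]
    return R.T@(r*depth-t)
def w2pix(n,X):
    f,cx,cy,R,t=cal(n); c=R@np.array(X)+t; return f*c[0]/c[2]+cx,f*c[1]/c[2]+cy
def cloud(n,d):
    f,cx,cy,R,t=cal(n); v,u=np.mgrid[0:400,0:640]
    P=np.stack([(u-cx)/f*d,(v-cy)/f*d,d],-1)-t
    return P@R
def crop(n,p,u0,v0,w,h,k,out):
    cv2.imwrite(out,cv2.resize(p[v0:v0+h,u0:u0+w,::-1],None,fx=k,fy=k,interpolation=cv2.INTER_CUBIC))
E
python3 - <<'E'
from h import *
p=cv2.imread("pics/top0.png")[:,:,::-1]; crop("top",p,135,145,210,120,3.8,"pics/tc0.png")
p=cv2.imread("pics/scene0.png")[:,:,::-1]; crop("scene",p,275,170,165,190,3,"pics/sc0.png")
d=np.load("pics/top0d.npy"); W=cloud("top",d)
reg=np.zeros((400,640),bool); reg[150:260,130:345]=1
# wheel rim 
for lo,hi in((100,122),(160,200),(123,160)):
    m=reg&(d>0)&(W[...,2]>lo)&(W[...,2]<hi); 
    n,l,st,c=cv2.connectedComponentsWithStats(m.astype(np.uint8))
    for i in range(1,n):
        if st[i,4]>8:
            q=W[l==i]; print(lo,hi,st[i],c[i].round(1),q.mean(0).round(1),np.percentile(q[:,2],[5,95]).round(1))
d2=np.load("pics/scene0d.npy"); W2=cloud("scene",d2)
reg=np.zeros((400,640),bool); reg[170:360,275:440]=1
for lo,hi in((165,215),):
    m=reg&(d2>0)&(W2[...,2]>lo)&(W2[...,2]<hi); 
    n,l,st,c=cv2.connectedComponentsWithStats(m.astype(np.uint8))
    for i in range(1,n):
        if st[i,4]>4:
            q=W2[l==i]; print(lo,hi,st[i],c[i].round(1),q.mean(0).round(1),np.percentile(q[:,2],[5,95]).round(1))
for nm,WW,r in(("t",W,(slice(150,260),slice(230,345))),("s",W2,(slice(170,275),slice(280,380)))):
    q=WW[r].reshape(-1,3); q=q[(q[:,2]>110)&(q[:,2]<122)]
    # circle via robust: outer
    A=np.c_[2*q[:,:2],np.ones(len(q))]; s=np.linalg.lstsq(A,(q[:,:2]**2).sum(1),rcond=None)[0]; rr=np.hypot(*(q[:,:2]-s[:2]).T)
    print(nm,len(q),s[:2],np.percentile(rr,[5,25,50,75,95,99]))
E
```

```text
100 122 [ 238  155  100   98 3425] [287.2 203.4] [573.7 -51.8 111.5] [104.3 114.8]
100 122 [272 187  33  33 375] [288.  206.3] [566.7 -53.4 115.7] [107.5 121.8]
100 122 [168 190  26  24 216] [178.9 202.2] [579.4 163.7 118.9] [112.5 121.8]
100 122 [193 191  31  29 178] [208.4 205.6] [571.5 105.5 116.3] [105.6 121.8]
100 122 [191 212   7   6  12] [195.  214.6] [553.6 130.5 121.1] [120.  121.8]
160 200 [300 169  13  15 154] [305.8 175.8] [613.2 -91.6 188.6] [165.6 196.4]
160 200 [159 197  12  10  78] [164.9 202.3] [571.3 166.7 180.9] [163.3 198.1]
123 160 [275 180  37  34 531] [291.2 196.3] [582.7 -61.9 143.7] [127.7 149.1]
123 160 [183 191  26  27 209] [196.6 205.7] [571.  126.8 124. ] [123.1 125.6]
123 160 [190 192   5   4  10] [192.2 194. ] [594.5 135.9 124. ] [123.2 125.1]
123 160 [167 200  11  12  66] [173. 205.] [571.3 167.4 140. ] [123.4 157. ]
165 215 [299 189  11  15 141] [304.1 196.1] [620.2 -84.5 185.5] [166.8 197.5]
165 215 [392 266  11  17 129] [396.6 274. ] [577.9 176.8 196.1] [168.1 212.6]
t 3106 [574.72416774 -53.16919968] [ 28.33040814  82.80258078  88.96707778  94.44583892  98.90884786
 100.37179968]
s 2068 [575.91421095 -38.80630248] [ 21.78212793  79.4009235   88.20232089  96.76019418 109.66543076
 153.78851071]
```

```bash
python3 -m crank --help 2>&1 | head -20
```

```text
invalid input: not JSON, or not a number
```

View pics/tc0.png

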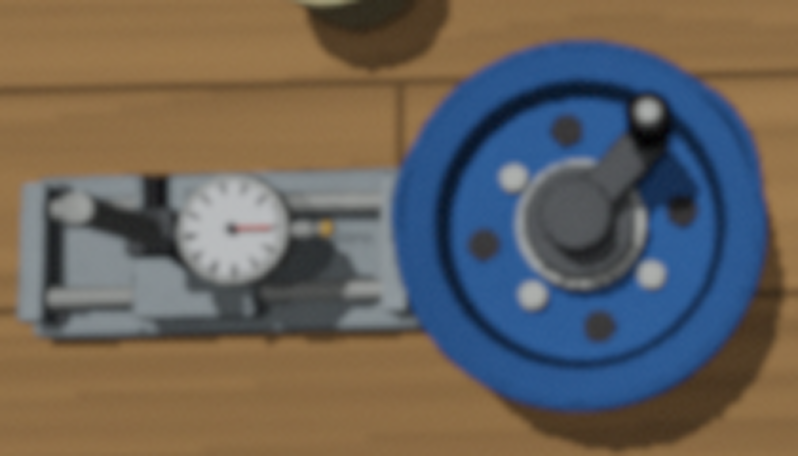

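View pics/sc0.png

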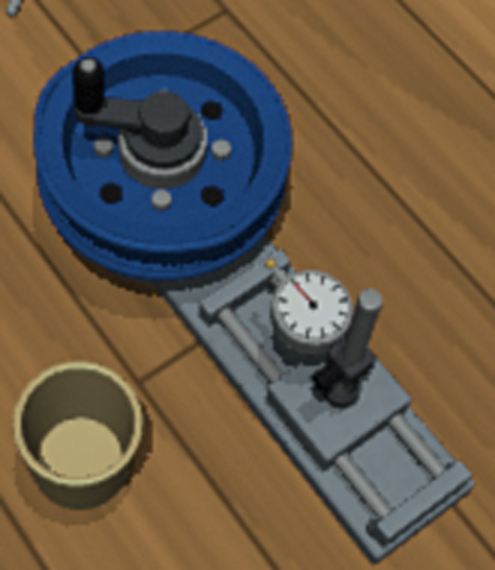

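```bash
python3 - <<'E'
from h import *
def T(x,y):return 135+x/3.8-.37,145+y/3.8-.37
def S(x,y):return 275+x/3-.33,170+y/3-.33
def tri(a,b):
    M=[];r=[]
    for n,(u,v) in(("top",a),("scene",b)):
        f,cx,cy,R,t=cal(n)
        for k,val,c in((0,u,cx),(1,v,cy)):
            w=(val-c)/f; M.append(w*R[2]-R[k]); r.append(t[k]-w*t[2])
    return np.linalg.lstsq(np.array(M),np.array(r),rcond=None)[0]
for nm,t,s,z in(("col",(73,207),(371,299),187),("handle",(647,108),(89,65),194),("dial",(232,229),(313,304),123),("tip",(327,229),(271,263),112),("wheel",(580,226),(163,140),118)):
    print(nm,pix2w("top",*T(*t),z=z).round(1),pix2w("scene",*S(*s),z=z).round(1),tri(T(*t),S(*s)).round(1))
E
```

```text
col [576.7 184.5 187. ] [564.7 168.5 187. ] [573.7 174.9 208.9]
handle [617.3 -90.2 194. ] [615.8 -89.7 194. ] [616.6 -89.7 194.9]
dial [572.7 128.9 123. ] [574.1 130.1 123. ] [573.1 129.5 120.8]
tip [572.9  82.2 112. ] [574.5  83.7 112. ] [573.4  82.8 109.2]
wheel [570.7 -52.2 118. ] [580.3 -43.7 118. ] [573.4 -51.5 100.9]
```

```bash
python3 - <<'E'
from h import *
for n in("top","scene"):
    f,cx,cy,R,t=cal(n); C=-R.T@t; print(n,C.round(0))
    D=np.array([573,129,123.])
    for z in(160,200,239,300,340): print(z,(D+(C-D)*(z-D[2])/(C[2]-D[2])).round(0))
# rim outer silhouette in top: blue mask, fit
p=cv2.imread("pics/top0.png"); hsv=cv2.cvtColor(p,cv2.COLOR_BGR2HSV)
m=cv2.inRange(hsv,(100,120,40),(125,255,255)); m[:, :230]=0;m[:,345:]=0;m[:150]=0;m[260:]=0
c=max(cv2.findContours(m,cv2.RETR_EXTERNAL,cv2.CHAIN_APPROX_NONE)[0],key=cv2.contourArea)[:,0]
for z in(110,116,118):
    P=np.array([pix2w("top",u,v,z=z)[:2] for u,v in c])
    A=np.c_[2*P,np.ones(len(P))]; s=np.linalg.lstsq(A,(P**2).sum(1),rcond=None)[0]
    for _ in range(3):
        r=np.hypot(*(P-s[:2]).T); k=abs(r-np.median(r))<2; s=np.linalg.lstsq(A[k],(P[k]**2).sum(1),rcond=None)[0]
    r=np.hypot(*(P-s[:2]).T); th=np.degrees(np.arctan2(P[:,1]-s[1],P[:,0]-s[0]))%360
    print(z,s[:2].round(1),np.median(r).round(2),[(int(a),r[(th>=a)&(th<a+10)].mean().round(1)) for a in range(0,360,10)] if z==116 else "")
E
```

```text
top [ 478. -102.  856.]
160 [568. 117. 160.]
200 [563. 105. 200.]
239 [558.  92. 239.]
300 [550.  73. 300.]
340 [545.  61. 340.]
scene [ 940.  418. 1076.]
160 [587. 140. 160.]
200 [603. 152. 200.]
239 [618. 164. 239.]
300 [641. 183. 300.]
340 [657. 195. 340.]
110 [573.1 -52. ] 97.56 
116 [572.3 -52.4] 96.77 [(0, np.float64(96.3)), (10, np.float64(96.9)), (20, np.float64(96.5)), (30, np.float64(97.0)), (40, np.float64(96.9)), (50, np.float64(96.6)), (60, np.float64(96.6)), (70, np.float64(98.5)), (80, np.float64(97.5)), (90, np.float64(96.7)), (100, np.float64(96.4)), (110, np.float64(97.3)), (120, np.float64(96.6)), (130, np.float64(96.1)), (140, np.float64(95.9)), (150, np.float64(96.7)), (160, np.float64(96.7)), (170, np.float64(96.7)), (180, np.float64(96.7)), (190, np.float64(96.7)), (200, np.float64(96.9)), (210, np.float64(97.1)), (220, np.float64(96.7)), (230, np.float64(96.9)), (240, np.float64(97.1)), (250, np.float64(96.7)), (260, np.float64(96.9)), (270, np.float64(95.6)), (280, np.float64(96.8)), (290, np.float64(99.4)), (300, np.float64(99.8)), (310, np.float64(98.1)), (320, np.float64(96.6)), (330, np.float64(96.8)), (340, np.float64(96.6)), (350, np.float64(95.8))]
118 [572.1 -52.5] 96.51
```

```bash
python3 -m crank '[0.8,-0.8,0.1,-1,1, 0.8,-0.9,0.1,-1,1, 0.8,-0.9,0.1,-1,1, 0.8,-0.9,0.1,-1,1, 0.8,-0.9,0.1,-1,1, 0.8,-0.9,0.1,-1,1, 0.8,-0.9,0.1,-1,1, 0.8,-0.9,0,-1,1, 0.8,-0.9,0,-1,1, 0.8,-0.9,0,-1,1, 0.8,-0.9,0,-1,1, 0.8,-0.9,0,-1,1]'; python3 -m crank '[0,0,0,0,1,0,0,0,0,1]'; python3 -c "
from h import *
print(arm.read_state()['tcp_rot'])"
```

```text
time: 1.3
tcp_pos: [540.3, 222.4, 425.2]
tcp_rot: [[-0.087, 0.996, -0.001], [0.996, 0.087, -0.0], [-0.0, -0.001, -1.0]]
ft_force: [-0.1, 0.6, 0.4]
gripper_width: 92.7
time: 1.5
tcp_pos: [539.8, 223.1, 425.1]
tcp_rot: [[-0.09, 0.996, -0.001], [0.996, 0.09, -0.0], [0.0, -0.001, -1.0]]
ft_force: [-0.9, 0.1, 0.7]
gripper_width: 92.7
[[-8.98387210e-02  9.95955354e-01 -1.39189799e-03]
 [ 9.95956325e-01  8.98387067e-02 -7.28728813e-05]
 [ 5.24681787e-05 -1.39281641e-03 -9.99999029e-01]]
```

```bash
python3 -m crank '[0.6,-0.8,0,-1,1, 0.55,-0.8,0,0,1, 0,0,0,0,1,0,0,0,0,1]'; python3 - <<'E'
from h import *
for n in("scene","top"):
    p,d=vision.capture(n); cv2.imwrite(f"pics/{n}1.png",p[:,:,::-1])
    if n=="scene": crop(n,p,300,150,200,150,4,"pics/s1.png")
    else: crop(n,p,100,140,200,150,4,"pics/t1.png")
E
```

```text
time: 1.9
tcp_pos: [573.6, 176.5, 425.4]
tcp_rot: [[-0.005, 1.0, -0.001], [1.0, 0.005, 0.0], [0.0, -0.001, -1.0]]
ft_force: [-0.6, 0.6, -0.1]
gripper_width: 92.9
```

View pics/s1.png

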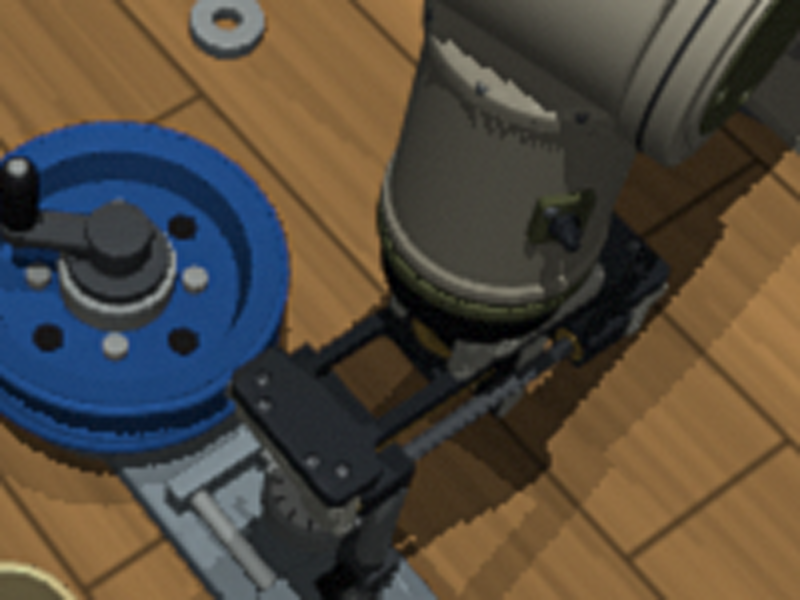

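View pics/t1.png

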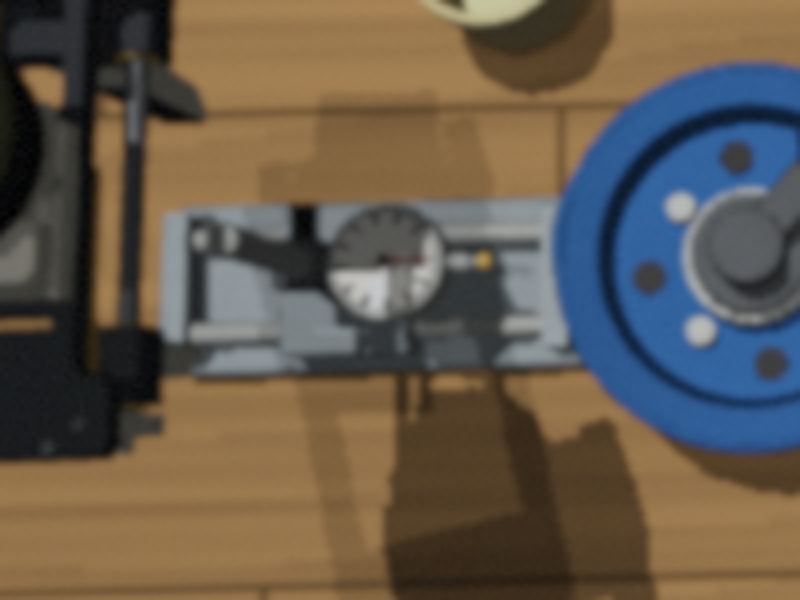

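```bash
python3 -m crank '[0,-0.05,-0.7,0,1, 0,0,-0.7,0,1, 0,0,-0.7,0,1, 0,0,-0.7,0,1, 0,0,0,0,1,0,0,0,0,1]'; python3 -m crank '[0,0,0,0,-1,0,0,0,0,-1,0,0,0,0,-1,0,0,0,0,-1,0,0,0,0,-1,0,0,0,0,-1,0,0,0,0,-1,0,0,0,0,-1]'; python3 - <<'E'
from h import *
for n in("scene","top"):
    p,d=vision.capture(n); cv2.imwrite(f"pics/{n}2.png",p[:,:,::-1])
    if n=="scene": crop(n,p,300,150,200,150,4,"pics/s2.png")
    else: crop(n,p,100,140,200,150,4,"pics/t2.png")
E
```

```text
time: 2.6
tcp_pos: [573.6, 175.1, 341.9]
tcp_rot: [[-0.005, 1.0, -0.001], [1.0, 0.005, 0.0], [0.0, -0.001, -1.0]]
ft_force: [0.6, 0.7, 1.2]
gripper_width: 93.2
time: 3.4
tcp_pos: [574.1, 174.2, 341.7]
tcp_rot: [[-0.003, 1.0, -0.0], [1.0, 0.003, -0.0], [-0.0, -0.0, -1.0]]
ft_force: [0.1, -0.1, 0.1]
gripper_width: 33.5
```

View pics/t2.png

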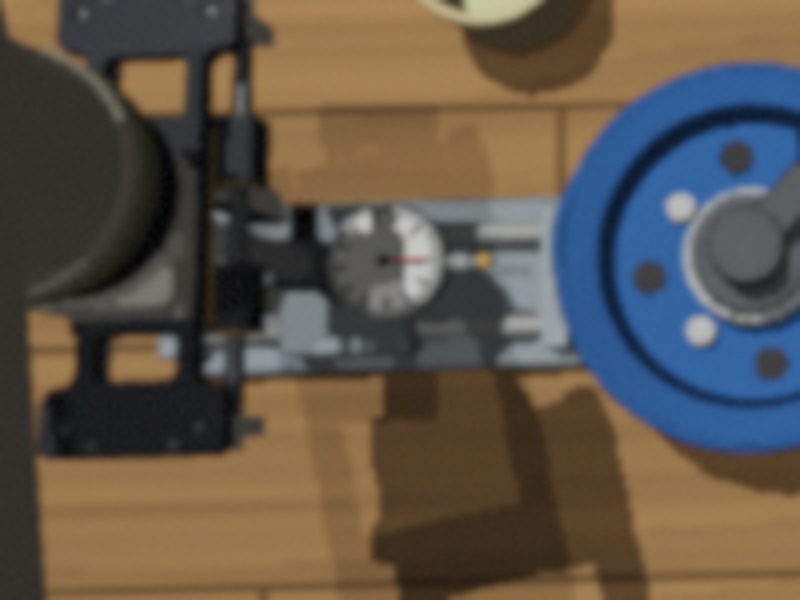

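```bash
python3 -m crank '[0,0,0,0,-1,0,0,0,0,-1,0,0,0,0,-1,0,0,0,0,-1,0,0,0,0,-1,0,0,0,0,-1]'
```

```text
time: 4.1
tcp_pos: [574.7, 174.1, 341.8]
tcp_rot: [[-0.003, 1.0, 0.002], [1.0, 0.003, 0.0], [0.0, 0.002, -1.0]]
ft_force: [5.9, 1.2, -3.1]
gripper_width: 15.5
```

```bash
python3 -m crank '[0.03,-0.06,0,0,-1,0,-0.1,0,0,-1,0,-0.1,0,0,-1,0,-0.1,0,0,-1,0,-0.1,0,0,-1,0,-0.1,0,0,-1,0,-0.1,0,0,-1,0,-0.1,0,0,-1,0,-0.1,0,0,-1,0,-0.1,0,0,-1,0,0,0,0,-1,0,0,0,0,-1]'; cat > dial.py <<'E'
from h import *
import sys
k=sys.argv[1]
for n in sys.argv[2:]:
    p,d=vision.capture(n); cv2.imwrite(f"pics/{n}{k}.png",p[:,:,::-1])
    yd=float(open("yd").read()); u,v=w2pix(n,(573,yd,123)); u=int(u);v=int(v)
    crop(n,p,u-30,v-25,80,50,10,f"pics/{n}c{k}.png")
E
echo 102 > yd; python3 dial.py 3 top
```

```text
time: 5.3
tcp_pos: [575.0, 146.8, 341.8]
tcp_rot: [[-0.005, 1.0, 0.001], [1.0, 0.005, 0.003], [0.003, 0.001, -1.0]]
ft_force: [2.7, 9.5, -2.3]
gripper_width: 15.5
```

View pics/topc3.png

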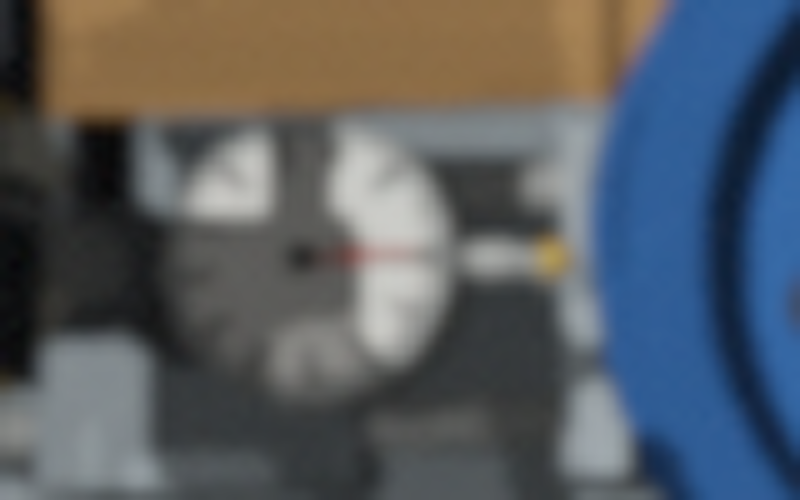

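```bash
python3 -m crank '[0,-0.08,0,0,-1,0,-0.08,0,0,-1,0,-0.08,0,0,-1,0,0,0,0,-1,0,0,0,0,-1,0,0,0,0,-1]'; echo 95 > yd; python3 dial.py 4 top
```

```text
time: 5.95
tcp_pos: [575.0, 140.1, 341.8]
tcp_rot: [[-0.005, 1.0, 0.001], [1.0, 0.005, 0.004], [0.004, 0.001, -1.0]]
ft_force: [3.2, 11.6, -1.2]
gripper_width: 15.5
```

View pics/topc4.png

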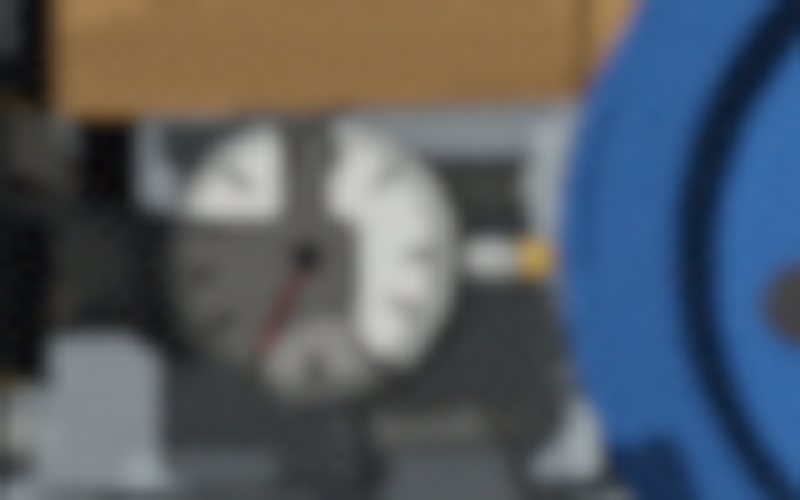

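```bash
python3 -m crank '[0,0,0,0,1,0,0,0,0,1,0,0,0,0,1,0,0,0,0,1,0,0,0,0,1,0,0,0.8,0,1,0,0,0.9,0,1,0,0,1,0,1,0,0,0.4,0,1,0,0,0,0,1]';  python3 dial.py 5 top
```

```text
time: 7.0
tcp_pos: [575.5, 138.2, 437.1]
tcp_rot: [[-0.003, 1.0, 0.004], [1.0, 0.003, 0.001], [0.001, 0.004, -1.0]]
ft_force: [-0.0, -0.0, 0.2]
gripper_width: 90.4
```

View pics/topc5.png

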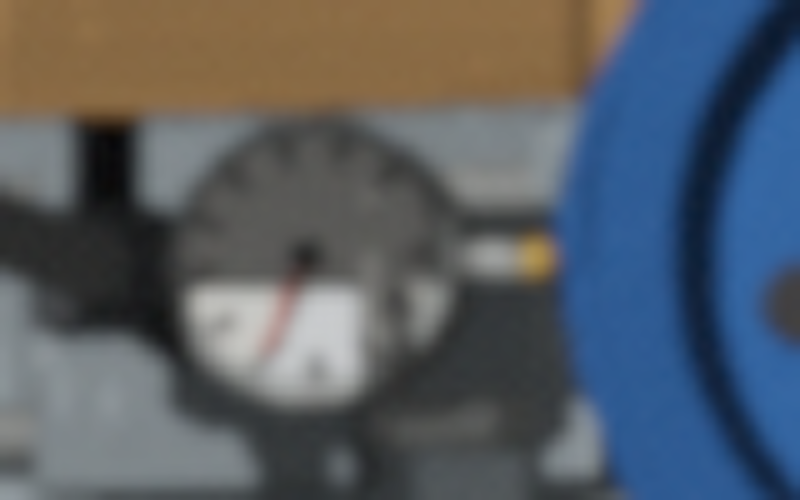

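```bash
python3 -m crank '[0.2,-0.8,0,0,1,0.2,-0.9,0,0,1,0.2,-0.9,0,0,1,0.2,-0.9,0,0,1,0.2,-0.9,0,0,1,0.2,-0.9,0,0,1,0.2,-0.9,0,0,1,0,-0.9,0,0,1,0,-0.5,0,0,1,0,0,0,0,1]';  python3 - <<'E'
from h import *
p,d=vision.capture("scene"); crop("scene",p,260,140,160,120,5,"pics/s6.png")
print(w2pix("scene",(616.6,-89.7,194)))
E
```

```text
time: 8.05
tcp_pos: [616.7, -91.4, 432.7]
tcp_rot: [[-0.001, 1.0, -0.003], [1.0, 0.001, 0.0], [0.0, -0.003, -1.0]]
ft_force: [0.4, 1.0, -0.1]
gripper_width: 92.6
(np.float64(304.04884045041996), np.float64(191.51393793775944))
```

View pics/s6.png

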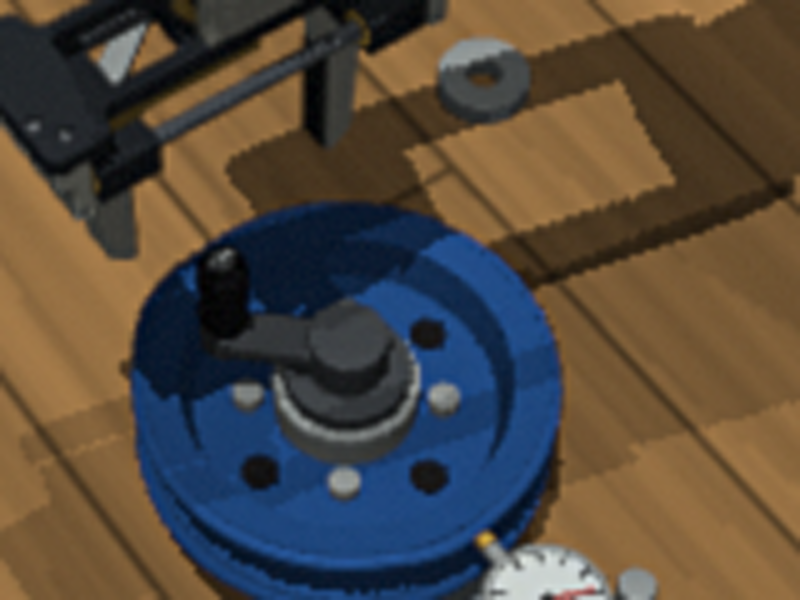

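```bash
python3 -m crank '[0,0.05,-0.7,0,1,0,0,-0.8,0,1,0,0,-0.8,0,1,0,0,-0.7,0,1,0,0,0,0,1]'; python3 -m crank '[0,0,0,0,-1,0,0,0,0,-1,0,0,0,0,-1,0,0,0,0,-1,0,0,0,0,-1,0,0,0,0,-1,0,0,0,0,-1,0,0,0,0,-1,0,0,0,0,-1,0,0,0,0,-1,0,0,0,0,-1,0,0,0,0,-1]'; echo 94 > yd; python3 dial.py 7 top scene
```

```text
time: 8.6
tcp_pos: [615.7, -86.4, 340.3]
tcp_rot: [[-0.005, 1.0, -0.007], [1.0, 0.005, 0.002], [0.002, -0.007, -1.0]]
ft_force: [-0.2, -0.3, -0.1]
gripper_width: 92.9
time: 9.8
tcp_pos: [617.3, -88.3, 344.7]
tcp_rot: [[-0.004, 1.0, 0.001], [1.0, 0.004, -0.0], [-0.0, 0.001, -1.0]]
ft_force: [4.9, 0.5, -2.7]
gripper_width: 23.5
```

View pics/topc7.png

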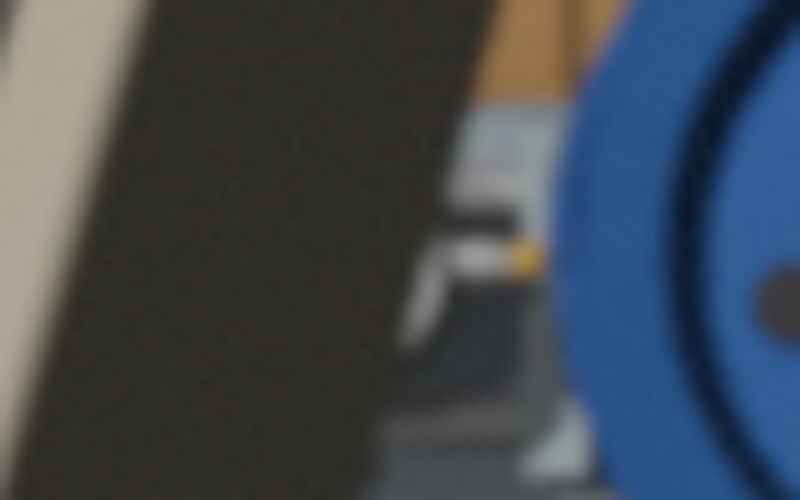

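View pics/scenec7.png

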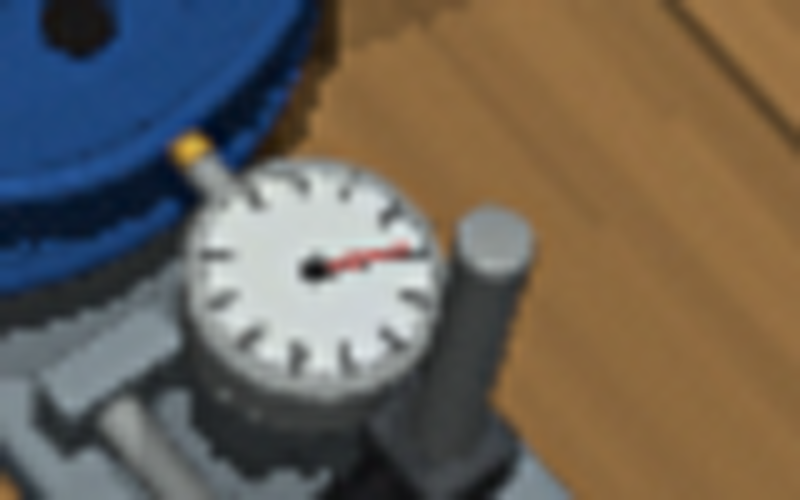

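```bash
cat > plan.py <<'E'
from h import *
import sys
a0,a1,st=map(float,sys.argv[1:4])
c=np.array([572.7,-52.2]); s=arm.read_state()["tcp_pos"][:2]
r=s-c; print("now r",np.hypot(*r).round(1),"ang",np.degrees(np.arctan2(r[1],r[0])).round(1))
cur=s.copy()
for a in np.arange(a0,a1+np.sign(st)*.01,st):
    t=c+57*np.array([np.cos(np.radians(a)),np.sin(np.radians(a))]); d=((t-cur)/30).round(2); cur=cur+d*30; print(a,*d)
E
cat > read.py <<'E'
from h import *
import sys
k=sys.argv[1] if len(sys.argv)>1 else None
def red(n):
    p,d=vision.capture(n); hsv=cv2.cvtColor(p,cv2.COLOR_RGB2HSV)
    yd=float(open("yd").read()); u,v=w2pix(n,(573,yd,123))
    P=p.astype(int); m=(P[...,0]-np.maximum(P[...,1],P[...,2]))>35
    yy,xx=np.mgrid[0:400,0:640]; m&=np.hypot(xx-u,yy-v)<14
    if k: crop(n,p,int(u)-30,int(v)-25,80,50,8,f"pics/{n}c{k}.png")
    ys,xs=np.nonzero(m)
    if len(ys)<4: return None
    w=(P[...,0]-np.maximum(P[...,1],P[...,2]))[ys,xs].astype(float)
    Q=np.array([pix2w(n,a,b,z=124)[:2] for a,b in zip(xs,ys)])
    mu=np.average(Q,axis=0,weights=w); D=Q-mu; C=(D*w[:,None]).T@D; ax=np.linalg.eigh(C)[1][:,1]
    ctr=pix2w(n,*CTR[n],z=124)[:2] if n in CTR else np.array([573.,yd])
    if ax@(mu-ctr)<0: ax=-ax
    v1=mu-ctr
    # clockwise angle (from above) from -y: -y -> -x -> +y
    f=lambda q:np.degrees(np.arctan2(-q[0],-q[1]))%360
    return len(ys),"axis %.1f mm=%.2f  ctr %.1f mm=%.2f"%(f(ax),np.radians(f(ax))/.5,f(v1),np.radians(f(v1))/.5),mu.round(1)
yd=float(open("yd").read())
cu,cv_=w2pix("scene",(573,yd,123)); CTR={"scene":(int(cu)-30+314/10-.45,int(cv_)-25+268/10-.45)}
s=arm.read_state(); r=s["tcp_pos"][:2]-np.array([572.7,-52.2]); print("handle",np.degrees(np.arctan2(r[1],r[0])).round(1),"t",s["time"].__round__(2))
for n in ("scene",): print(n,red(n))
E
python3 read.py; python3 plan.py -29 21 10
```

```text
handle -39.0 t 9.9
scene (51, 'axis 18.9 mm=0.66  ctr 71.5 mm=2.50', array([552.5,  89. ]))
now r 57.4 ang -39.1
-29.0 0.18 0.28
-19.0 0.13 0.31
-9.0 0.08 0.32
1.0 0.03 0.33
11.0 -0.04 0.33
21.0 -0.09 0.32
```

```bash
sed -i 's/>35$/>35/; s/<14/<12/; s/P=p.astype(int); m=(.*)>35/P=p.astype(int); m=((P[...,0]-np.maximum(P[...,1],P[...,2]))>30)\&(abs(P[...,1]-P[...,2])<25)/' read.py; grep -n "P=p" read.py; python3 read.py;  python3 -m crank '[0.18,0.28,0,0,-1,0.13,0.31,0,0,-1,0.02,0.16,0,0,-1,0,0,0,0,-1,0,0,0,0,-1]'; python3 read.py 8
```

```text
7:    P=p.astype(int); m=((P[...,0]-np.maximum(P[...,1],P[...,2]))>30)&(abs(P[...,1]-P[...,2])<25)
handle -39.1 t 9.95
scene (11, 'axis 110.2 mm=3.85  ctr 112.1 mm=3.91', array([563.4, 101.3]))
time: 10.5
tcp_pos: [628.4, -66.9, 344.8]
tcp_rot: [[-0.003, 1.0, 0.006], [1.0, 0.003, -0.003], [-0.003, 0.006, -1.0]]
ft_force: [17.3, -7.5, -9.8]
gripper_width: 23.9
handle -14.8 t 10.5
scene (12, 'axis 86.1 mm=3.01  ctr 84.6 mm=2.95', array([563.2,  95.4]))
```

View pics/scenec8.png

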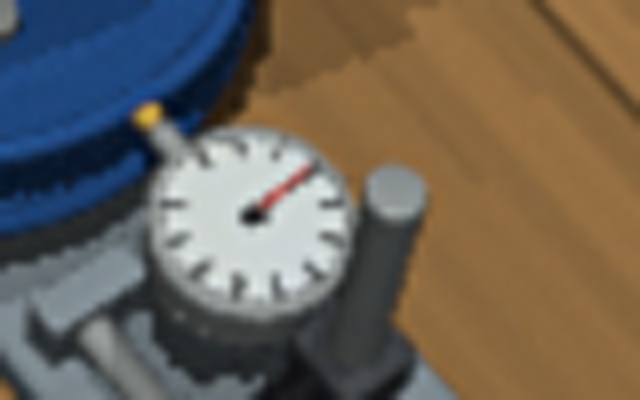

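```bash
sed -i 's/572.7,-52.2/574.0,-52.2/' plan.py read.py;  python3 plan.py -5 95 10
```

```text
now r 56.4 ang -15.2
-5.0 0.08 0.33
5.0 -0.0 0.33
15.0 -0.06 0.32
25.0 -0.11 0.32
35.0 -0.17 0.28
45.0 -0.21 0.26
55.0 -0.26 0.21
65.0 -0.28 0.16
75.0 -0.31 0.12
85.0 -0.33 0.06
95.0 -0.33 -0.0
```

```bash
python3 -m crank '[0.08,0.33,0,0,-1,0,0,0,0,-1]' | grep -E "force|tcp_pos"; python3 read.py; python3 -m crank '[0,0.33,0,0,-1,-0.06,0.32,0,0,-1,0,0,0,0,-1]'| grep -E "force|tcp_pos"; python3 read.py;python3 -m crank '[-0.11,0.32,0,0,-1,-0.17,0.28,0,0,-1,0,0,0,0,-1]'| grep -E "force|tcp_pos"; python3 read.py
```

```text
tcp_pos: [631.0, -56.2, 344.8]
ft_force: [17.0, -4.1, -9.9]
handle -4.1 t 10.75
scene (12, 'axis 86.0 mm=3.00  ctr 84.6 mm=2.95', array([563.1,  95.4]))
tcp_pos: [629.2, -35.1, 344.9]
ft_force: [20.0, 3.7, -11.3]
handle 17.2 t 11.1
scene (12, 'axis 85.7 mm=2.99  ctr 83.5 mm=2.91', array([562.6,  95.1]))
tcp_pos: [620.2, -16.0, 344.9]
ft_force: [15.8, 9.8, -7.9]
handle 38.1 t 11.45
scene (12, 'axis 84.4 mm=2.95  ctr 82.4 mm=2.88', array([562.2,  94.8]))
```

```bash
python3 -m crank '[-0.18,0.28,0,0,-1,-0.24,0.23,0,0,-1,0,0,0,0,-1]' | grep -E "force|tcp_pos"; python3 read.py; python3 -m crank '[-0.28,0.17,0,0,-1,0,0,0,0,-1]'| grep -E "force|tcp_pos"; python3 read.py;python3 -m crank '[-0.31,0.13,0,0,-1,0,0,0,0,-1]'| grep -E "force|tcp_pos"; python3 read.py; python3 -m crank '[-0.33,0.06,0,0,-1,0,0,0,0,-1]'| grep -E "force|tcp_pos"; python3 read.py; python3 -m crank '[-0.33,0,0,0,-1,0,0,0,0,-1]'| grep -E "force|tcp_pos"; python3 read.py
```

```text
tcp_pos: [606.2, -1.7, 344.8]
ft_force: [2.9, 6.0, -0.8]
handle 57.5 t 11.8
scene (12, 'axis 85.9 mm=3.00  ctr 83.5 mm=2.92', array([562.6,  95.2]))
tcp_pos: [597.8, 2.9, 344.8]
ft_force: [0.9, 4.6, -1.2]
handle 66.6 t 12.05
scene (12, 'axis 85.7 mm=2.99  ctr 83.5 mm=2.91', array([562.6,  95.1]))
tcp_pos: [588.4, 6.1, 344.7]
ft_force: [-0.2, 2.8, 0.4]
handle 76.1 t 12.3
scene (12, 'axis 85.7 mm=2.99  ctr 83.5 mm=2.92', array([562.6,  95.2]))
tcp_pos: [578.6, 7.5, 344.8]
ft_force: [0.2, 1.7, 0.1]
handle 85.6 t 12.55
scene (12, 'axis 86.0 mm=3.00  ctr 84.8 mm=2.96', array([563.2,  95.5]))
tcp_pos: [568.9, 7.3, 344.7]
ft_force: [1.6, 0.8, -0.1]
handle 94.9 t 12.8
scene (13, 'axis 163.9 mm=5.72  ctr 162.5 mm=5.67', array([571.1, 109. ]))
```

```bash
for i in 1; do :; done; python3 -m crank '[-0.13,-0.01,0,0,-1,0,0,0,0,-1,0,0,0,0,-1]' | grep -E "force|tcp_pos"; python3 read.py; python3 -m crank '[-0.13,-0.02,0,0,-1,0,0,0,0,-1,0,0,0,0,-1]'| grep -E "force|tcp_pos"; python3 read.py 9; python3 -m crank '[-0.13,-0.03,0,0,-1,0,0,0,0,-1,0,0,0,0,-1]'| grep -E "force|tcp_pos"; python3 read.py;  python3 -m crank '[-0.13,-0.04,0,0,-1,0,0,0,0,-1,0,0,0,0,-1]'| grep -E "force|tcp_pos"; python3 read.py
```

```text
tcp_pos: [565.4, 6.9, 344.7]
ft_force: [4.0, -3.8, -1.8]
handle 98.3 t 13.15
scene (11, 'axis 180.6 mm=6.31  ctr 178.7 mm=6.24', array([574.7, 108.8]))
tcp_pos: [561.3, 6.1, 344.7]
ft_force: [2.1, -5.3, -1.6]
handle 102.3 t 13.5
scene (12, 'axis 191.4 mm=6.68  ctr 190.0 mm=6.63', array([577.2, 108.9]))
tcp_pos: [557.4, 5.1, 344.7]
ft_force: [2.7, -6.7, -2.2]
handle 106.1 t 13.85
scene (12, 'axis 191.3 mm=6.68  ctr 189.9 mm=6.63', array([577.2, 109. ]))
tcp_pos: [553.6, 3.7, 344.7]
ft_force: [2.9, -5.8, -1.9]
handle 110.1 t 14.2
scene (11, 'axis 181.3 mm=6.33  ctr 179.1 mm=6.25', array([574.8, 108.9]))
```

View pics/scenec9.png

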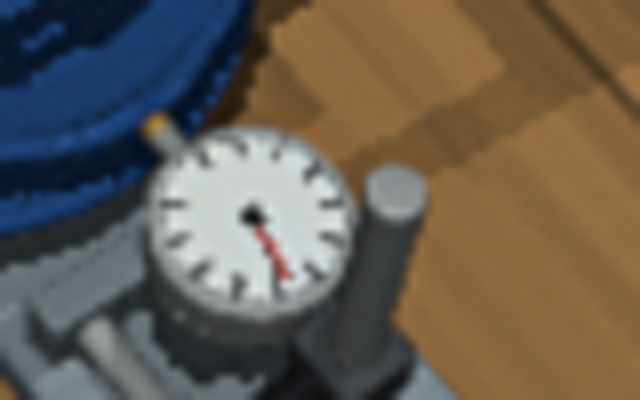

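```bash
python3 -m crank '[0.1,0.03,0,0,-1,0.09,0.03,0,0,-1,0,0,0,0,-1,0,0,0,0,-1]' | grep -E "force|tcp_pos"; python3 read.py;
```

```text
tcp_pos: [559.0, 5.5, 344.7]
ft_force: [0.5, -7.0, 0.0]
handle 104.6 t 14.65
scene (9, 'axis 194.2 mm=6.78  ctr 192.4 mm=6.72', array([577.5, 107.8]))
```

```bash
python3 -m crank '[0,0,0,0,0,0,0,0,0,0.5,0,0,0,0,1,0,0,0,0,1,0,0,0,0,1,0,0,0,0,1,0,0,0.3,0,1,0,0,0.8,0,1,0,0,1,0,1,0,0,1,0,1,0,0,0,0,1]' | grep -E "force|tcp_pos|width"; python3 read.py 10; python3 -m crank '[0,-0.5,0.3,0,1,0,-0.9,0.3,0,1,0,-0.9,0.3,0,1,0,-0.9,0,0,1,0,-0.9,0,0,1,0,-0.9,0,0,1,0,0,0,0,1,0,0,0,0,1]'| grep -E "force|tcp_pos"; python3 read.py; python3 - <<'E'
from h import *
p,d=vision.capture("top"); cv2.imwrite("pics/top11.png",p[:,:,::-1]); crop("top",p,130,145,210,120,3.8,"pics/tc11.png")
hsv=cv2.cvtColor(p,cv2.COLOR_RGB2HSV)
p,d=vision.capture("scene"); cv2.imwrite("pics/scene11.png",p[:,:,::-1])
E
```

```text
tcp_pos: [560.0, 6.5, 444.2]
ft_force: [0.8, -0.4, 0.9]
gripper_width: 92.7
handle 103.4 t 15.8
scene (12, 'axis 191.9 mm=6.70  ctr 192.0 mm=6.70', array([577.8, 109.7]))
tcp_pos: [558.7, -144.6, 463.8]
ft_force: [0.2, 0.9, 0.0]
handle -99.4 t 16.65
scene (12, 'axis 191.9 mm=6.70  ctr 192.0 mm=6.70', array([577.8, 109.7]))
```

View pics/tc11.png

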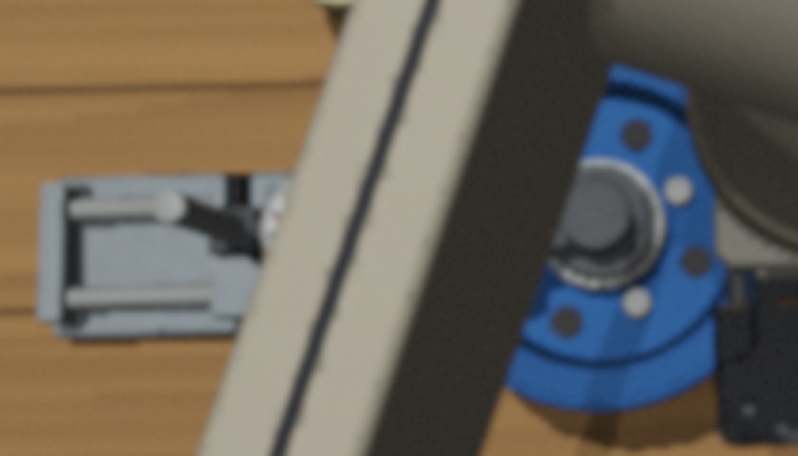

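View pics/scene11.png

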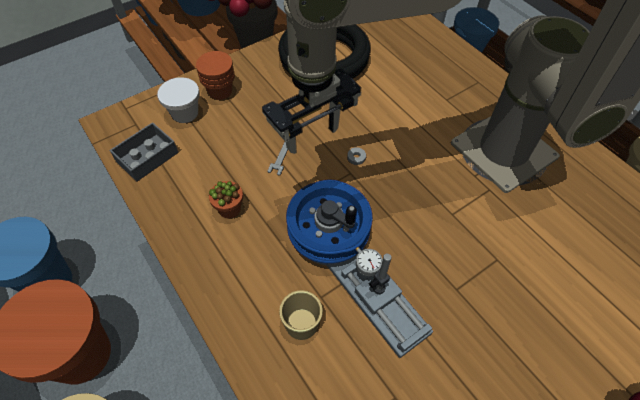

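```bash
python3 - <<'E'
from h import *
p=cv2.imread("pics/scene11.png")[:,:,::-1]; crop("scene",p,320,190,60,45,12,"pics/s11.png")
for a in(98,101,104,107,110):print(a,[(np.array(w2pix("scene",(573.5+57*np.cos(np.radians(a)),-52+57*np.sin(np.radians(a)),194)))-[320,190])*12+5.5])
E
```

```text
98 [array([349.38699408, 248.61765577])]
101 [array([360.9609343 , 238.68623724])]
104 [array([371.85533486, 228.25889488])]
107 [array([382.04099186, 217.36765064])]
110 [array([391.49107839, 206.0457187 ])]
```

View pics/s11.png

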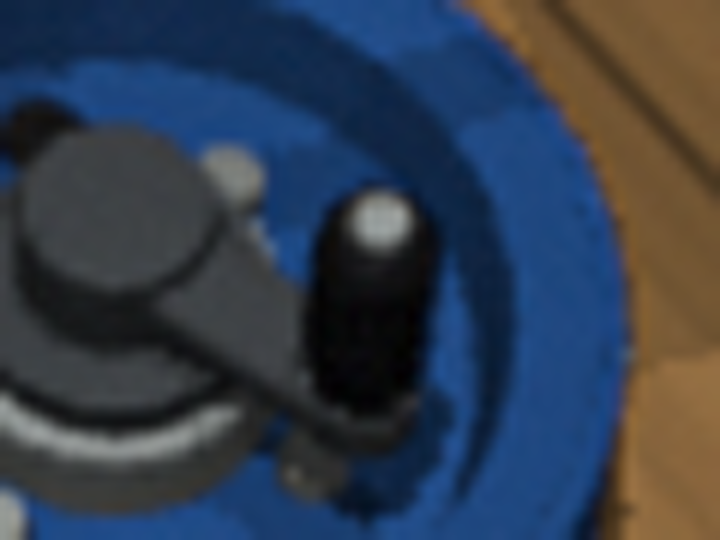

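```bash
python3 -c "
from bench import arm
print(arm.close_job())"
```

```text
the job is handed in; nothing more can be done
None
```

The wheel's highest spot is under the gauge plunger, the gauge is bearing on it, and the job is handed in with the hand off everything.

- **Gauge carriage:** I slid it in by the column until the dial read about 4.0 mm, then let go. That spot was on a slight rise, because the plain rim reads about 2.9 mm.
- **Finding the high spot:** I cranked the wheel about 149° anticlockwise, past the big bulge. The readings were 6.24, 6.63, 6.63 and 6.25 mm at handle angles of 98°, 102°, 106° and 110°. By symmetry the top is at about 104°. I turned back to there and released the handle.
- **Last checks:** Hands off, the dial stayed at 6.70 mm in two pictures, about 3.8 mm above the plain rim. That matches the 4 mm bulge and is well short of the 12 mm stop. In the scene picture the bystanders I could see looked untouched; the hand partly hid the spanner.
- **What disagreed or was left undone:**
  - The column looked about 209 mm tall, not 187 mm.
  - The last picture put the handle at about 106°, which is within camera error.
  - I did not crank a full turn. I only measured the lower bulge about 1 mm up its side; an outline of the rim from above showed both bulges and which was larger.
- **Force and time:** The highest wrist force in the readings after each move was about 23 N, and the job took about 17 s.

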